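# Third hand for fitting a drawer lock

## Task

Take the drawer lock out of the wooden tray and hold it with its flat back pressed squarely against the inner face of the drawer front clamped in the vise, upright, centred on the pencil line and with the lock's top plate flush with the board's top edge (only the bolt standing above it). Bring it up gently and press steadily with about 10 N (roughly one kilogram's push) for at least two seconds so the locksmith can drive the screws, and finish while still holding and pressing: do not let go. Leave the padlock, bowl, screwdriver and oil can alone.

Things in the scene. Friction and masses are not known exactly. Their poses are not given: they have to be found in the camera images.
- lock: Steel drawer lock standing in the tray: 50 mm wide (x), 30 deep (y), 60 tall (z), 0.22-0.36 kg. Origin: centre of underside. -y face: plain flat back, goes against the wood, at first faces the board within 55 degrees. +y face: dark riveted cover with keyhole, proud 2 mm. Top 3 mm is brass; a bolt stub 18 x 10 mm stands 10 mm above its middle (not in the 60). Pinch across the 50 mm from above.
- drawer_front: Wooden board 220 mm long (x), 20 thick, upright in a vise, rigid. Origin: on the bench under the middle of its inner face; +y points out of that face to the robot's left, where the tray is (face = plane y 0). Top edge 200 mm above bench. Vise jaw juts 25 mm from the face up to 77 mm high, its base 60 mm up to 22 mm high. Pencil line marks the middle of top edge and face; keyhole 30 mm below top.
- mount_point (a point): On the drawer front's inner face at the top edge, on the pencil line: the middle of the top back edge of the lock belongs here. Axes as the drawer front's.
- lock_back (a point): Point in the lock's flat back face, mid-width, 45 mm above its underside. Axes as the lock's.
- lock_top (a point): Middle of the lock's top back edge, 60 mm above its underside (bolt not counted). Axes as the lock's.
- tray: Dark wooden tray, 240 x 300 mm, fixed, walls 8 mm thick and 20 mm high; inner floor 8 mm above the bench. Origin at the centre of its underside.
- padlock: Bystander: brass padlock lying in the tray, 50 x 55 x 22 mm with a steel shackle; origin under the middle of its brass block, shackle along its +y.
- bowl: Bystander: small light-wood bowl in the tray, 72 mm across, 28 mm high; origin at the centre of its underside.
- screwdriver: Bystander: screwdriver with black handle lying on the bench.
- oil_can: Bystander: small can standing on the bench, 60 mm across, 100 mm high; origin at the centre of its underside.
Things that resemble listed ones, but are neither listed nor needed, are in the scene too. Of the things that look like the drawer_front, the larger one is meant.

How it is judged:
By the outcome, as a careful person would: the job done as asked, in the order asked, and still so for the second after the job is handed in, while the arm keeps its last pose, push and grip.
It also fails if it takes over 58 s, if anything falls off the work surface, if the arm or the gripper's body presses on something with over 40 N, if the wrist force passes 120 N, or if a joint passes its speed limit or range.

## Robot

A 7-joint arm with a two-finger parallel gripper is mounted at the origin on the work surface. World frame = base frame: x ahead of the robot, y to its left, z up, the work surface at z = 0. Lengths are in m, angles in degrees, forces in N, time in s.
With the tool pointing down it reaches from about 0.35 to 0.9 m from the base axis. Payload 19.9 kg.
Tool frame: the origin (TCP) lies midway between the tips of the shut fingers; the grasp point (between the pads) lies 19 mm behind it; z points along the fingers, y is the line along which they close (so a half turn about z gives the same grasp; the last joint's range is limited). The gripper opens to 85 mm and grips with 20 to 120 N. Pads are 22 mm wide; open, the fingers measure 114 mm over their backs; the gripper's body (76 mm by 85 mm) begins 54 mm behind the grasp point. The pads swing forward as they close: fully open they stand 13 mm farther back than shut.
Start: joints at [-79.211, 23.915, -0.59, 92.452, 0.269, 63.638, -3.037], TCP at [0.142, 0.609, 0.231] pointing down, gripper open.
Joint ranges: [-161.28, 161.28], [-22.2, 115.67], [-73.04, 71.86], [3.21, 147.25], [-68.34, 248.33], [10.77, 114.83], [-161.83, 161.83]. Speed limits (degrees/s): [108.29, 108.29, 136.94, 136.94, 172.46, 172.46, 172.46].

## Interface

Orientations are given as a 3x3 rotation matrix whose columns are the frame's x, y, z axes.
In Python, from workcell import manip, optics gives the robot as it stands.
- The arm moves only by the tool apply_moves, never from a script. Its argument "motion" is a list of rows, each an object of numbers: "tx", "ty", "tz": the shift along the tool's x, y, z in mm; "turn": the turn about the tool's z in degrees; "fingers": the opening in per cent of the stroke, from 0 (shut) to 100 (fully open). In form: [{"tx": .., "ty": .., "tz": .., "turn": .., "fingers": ..}, ...]. A call has 1 to 12 rows; each row shifts and turns the commanded pose from where the row before left it, along the tool's axes as they then stand; what a row does not reach is not made up. A row lasts 1/10 s, in which the tool goes at most 50 mm and 8.59 degrees, less where a joint would pass 70% of its speed; a pose out of reach is approached as far as the arm can. A call with a gripper value outside its range is refused whole. The fingers move at their own pace and stop on an object; "squeeze" is the grip in N (left out, the last holds). Time passes only in rows, so rows that do not move let the fingers close. It gives the time, the measured TCP pose, the force and the opening at its end, in the units of the state.
- manip.read_state(): the state, without advancing time (a new reading comes with each control period).
- optics.snapshot(name): name is "side" or "top" or "wrist"; returns a dict with "img" (400x640x3 uint8, red, green, blue), "vfov" (degrees; the focal length in pixels is half the picture's height over the tangent of half this angle, whatever the lens; pixels are square), "cx", "cy" (the principal point, pixels), "rvec" (rotation vector, rad) and "tvec" (3), from world to camera coordinates, as OpenCV has them; the wrist camera has in their place "tool_from_camera" (4x4, takes a point from camera to tool coordinates, whose origin is the TCP and whose axes are the flange's). Camera axes: x right, y down, z forward; pixel columns grow to the right and rows downward; lengths in m; the calibration is good to about 2 mm. A picture is of the moment at which its call begins: read the wrist's pose just before it. There is no depth.
- manip.job_done(): hands the job in, once; it reports no verdict.
The state is a dict: "t": time; "joint_positions": joint angles; "joint_vel": joint speeds; "effort": joint torques, N m; "tcp_pos": TCP position; "orientation": TCP orientation; "force": force on the tool from outside, world axes, zero at the start; "ft_torque": the same for the moment, N m; "width": finger opening in m.
Only numpy, scipy, OpenCV 4.12 (cv2) and the standard library are available. Lean on these libraries where they do the work, as an engineer would, in place of code of your own. Each camera call takes 0.05 s, during which the arm holds its last target. There are 200 camera calls.

## Working session

There is one attempt and no reset: what is moved stays moved. The work goes in short steps, Python scripts to look and compute and a tool call to move; the robot and the scene stay as the last step left them, time stands still between calls to the robot, and variables do not carry over. Pictures are saved under pics/ and viewed, on a budget of 10 in all, crops included, one or two more only if the job needs it, and the job is handed in when it is done.

Besides the shell and the picture viewer there is one more tool, called as name([rows], argument=value, ...), one row to a line, values as JSON. apply_moves: Moves the arm, as the interface text tells. Its arguments: {"type":"object","properties":{"motion":{"type":"array","items":{"type":"object","properties":{"tx":{"type":"number"},"ty":{"type":"number"},"tz":{"type":"number"},"turn":{"type":"number"},"fingers":{"type":"number"}}}},"squeeze":{"type":"number"}},"required":["motion"]}

```bash
mkdir -p pics; ls; cat > h.py <<'E'
import numpy as np, cv2
from workcell import manip, optics
def snap(n):
    s=manip.read_state(); o=optics.snapshot(n); o['state']=s; return o
def cam(o):
    f=200/np.tan(np.radians(o['vfov'])/2)
    K=np.array([[f,0,o['cx']],[0,f,o['cy']],[0,0,1.]])
    if 'rvec' in o:
        R=cv2.Rodrigues(np.array(o['rvec'],float))[0]; t=np.array(o['tvec'],float).ravel()
        return K,R.T,-R.T@t   # cam->world rot, centre
    T=np.array(o['tool_from_camera']); Rt=np.array(o['state']['orientation']); p=np.array(o['state']['tcp_pos'])
    return K,Rt@T[:3,:3],Rt@T[:3,3]+p
def ray(o,u,v):
    K,R,c=cam(o); return c,R@np.linalg.inv(K)@np.array([u,v,1.])
def onz(o,u,v,z):
    c,d=ray(o,u,v); return c+d*(z-c[2])/d[2]
def proj(o,P):
    K,R,c=cam(o); q=(np.asarray(P)-c)@R; q=q@K.T; return q[...,:2]/q[...,2:]
def save(o,n): cv2.imwrite('pics/'+n,cv2.cvtColor(o['img'],cv2.COLOR_RGB2BGR))
E
python3 - <<'E'
from h import *
import pickle
for n in('side','top','wrist'):
    o=snap(n); pickle.dump(o,open(n+'.pkl','wb')); save(o,n+'0.png'); print(n,o['vfov'],o['cx'],o['cy'],cam(o)[2], [k for k in o])
s=manip.read_state();print(s)
E
```

```text
pics
side 48.34528903433863 320.6404159627411 198.7469532343761 [ 0.20891485 -0.4022506   0.82502843] ['img', 'vfov', 'cx', 'cy', 'rvec', 'tvec', 'state']
top 54.79458290941406 314.60691956702624 200.1234625110192 [0.47340379 0.06269443 1.09138959] ['img', 'vfov', 'cx', 'cy', 'rvec', 'tvec', 'state']
wrist 65.30742780416388 324.099534819635 201.1443550846345 [0.07259105 0.62381694 0.37271287] ['img', 'vfov', 'cx', 'cy', 'tool_from_camera', 'state']
{'t': 0.15, 'joint_positions': array([-79.2131045 ,  23.94123736,  -0.59306112,  92.47549561,
         0.27043065,  63.63696405,  -3.03792496]), 'joint_vel': array([-0.0043447 , -0.03208364, -0.00980511, -0.25168797, -0.04421316,
        0.04359155,  0.08189604]), 'effort': array([ 1.03341342e-04, -8.64749765e+01,  6.79365154e-01, -4.35068071e+01,
        1.92069530e-02,  5.75738872e-03, -3.85015369e-05]), 'tcp_pos': array([0.14227151, 0.60833979, 0.23080772]), 'orientation': array([[-9.73728258e-01,  2.27713113e-01, -1.34106933e-04],
       [ 2.27713140e-01,  9.73727842e-01, -9.03433454e-04],
       [-7.51399897e-05, -9.10236594e-04, -9.99999583e-01]]), 'force': array([ 0.94241484, -0.36344703,  0.77141384]), 'ft_torque': array([ 0.00761766, -0.0351801 ,  0.04536855]), 'width': 0.08570599564713946}
```

View pics/top0.png

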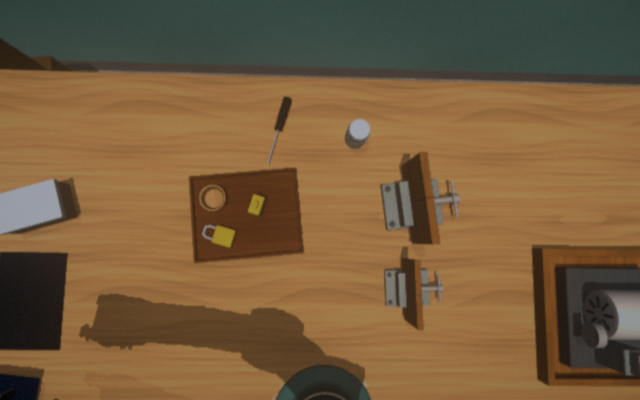

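View pics/side0.png

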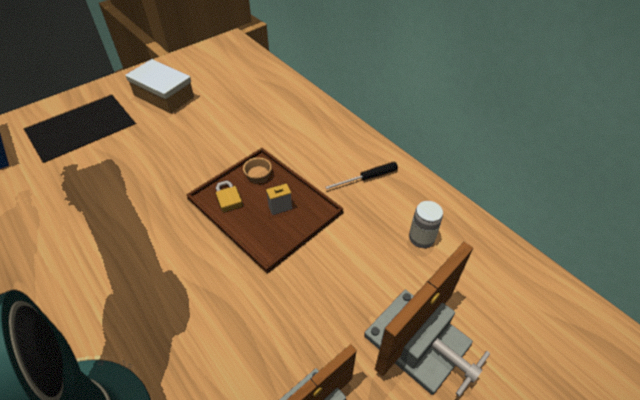

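The top view shows these things that could be mistaken for the lock or the board:
- **Lock:** brass top at (257,204). The lookalike is the padlock, yellow with a shackle, at (222,236).
- **Drawer front:** the larger board at (425,198). The lookalike is the smaller board at (417,293).

In the side view the lock stands upright at (279,198), with its grey plain face towards the board. I'll measure these and check one crop.

```bash
python3 - <<'E'
from h import *
import pickle
o=pickle.load(open('top.pkl','rb')); im=o['img']; s=pickle.load(open('side.pkl','rb'))
def brass(im,x0,x1,y0,y1):
    hsv=cv2.cvtColor(im,cv2.COLOR_RGB2HSV); m=cv2.inRange(hsv,(20,120,90),(35,255,255)); k=np.zeros_like(m);k[y0:y1,x0:x1]=m[y0:y1,x0:x1]; return k
m=brass(im,240,275,185,222)
c=max(cv2.findContours(m,0,2)[0],key=cv2.contourArea); r=cv2.boxPoints(cv2.minAreaRect(c))
W=np.array([onz(o,u,v,.068) for u,v in r]); print(r.round(1).tolist(),W.round(4),W.mean(0), [np.linalg.norm(W[i]-W[i-1]) for i in range(4)])
a=cv2.resize(im[180:230,235:285],(400,400),interpolation=2)
b=cv2.resize(im[145:250,375:480],(400,400),interpolation=2)
c2=cv2.resize(s['img'][170:220,255:305],(400,400),interpolation=2)
d=cv2.resize(s['img'][240:380,360:500],(400,400),interpolation=2)
q=np.hstack([np.vstack([a,c2]),np.vstack([b,d])]); q=cv2.resize(q,(600,600))
cv2.imwrite('pics/crop1.png',q[...,::-1])
for u,v in((419,153),(428,153),(438,243),(430,243)): print(u,v,onz(o,u,v,.2).round(4))
E
```

```text
[[246.6999969482422, 211.89999389648438], [253.0, 193.0], [264.3999938964844, 196.8000030517578], [258.1000061035156, 215.6999969482422]] [[0.5429 0.2113 0.068 ]
 [0.5935 0.1962 0.068 ]
 [0.5839 0.1657 0.068 ]
 [0.5334 0.181  0.068 ]] [0.56343504 0.18854632 0.068     ] [np.float64(0.03178124526246841), np.float64(0.05279372595623043), np.float64(0.03195448457880613), np.float64(0.052787727879120915)]
419 153 [ 0.6806 -0.2101  0.2   ]
428 153 [ 0.6811 -0.2317  0.2   ]
438 243 [ 0.469  -0.2518  0.2   ]
430 243 [ 0.4687 -0.233   0.2   ]
```

View pics/crop1.png

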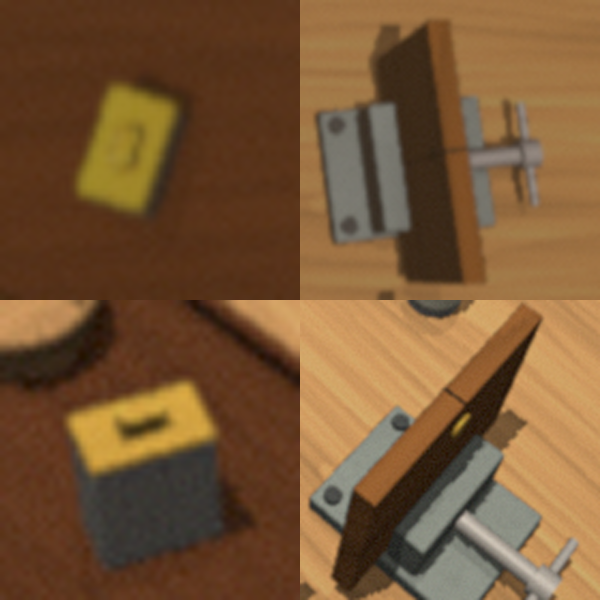

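The crop confirms both choices. The lock has a brass top with a bolt and its plain grey long side faces the board, and the larger board has its pencil line at mid-length. I'm moving above the lock now.

apply_moves([
  {"tx":-25,"ty":-15},
  {"tx":-44,"ty":-27},
  {"tx":-44,"ty":-27},
  {"tx":-44,"ty":-27},
  {"tx":-44,"ty":-27},
  {"tx":-44,"ty":-27},
  {"tx":-44,"ty":-27},
  {"tx":-44,"ty":-27},
  {"tx":-44,"ty":-27},
  {"tx":-44,"ty":-27},
  {"tx":-44,"ty":-27},
  {"tx":-40,"ty":-27},
])

```text
invalid input at $.motion[0]: expected keys tx, ty, tz, turn, fingers
```

apply_moves([
  {"turn":8.5},
  {"turn":8.5},
  {"turn":8.5},
  {"turn":8.5},
  {"turn":8.5},
  {"turn":8.5},
  {"turn":8.5},
  {"turn":8.5},
  {"turn":8.5},
  {"turn":8.5},
  {"turn":8.4},
  {},
])

```text
invalid input at $.motion[0]: expected keys tx, ty, tz, turn, fingers
```

```bash
python3 - <<'E'
from h import *
import pickle
o=snap('wrist'); pickle.dump(o,open('w1.pkl','wb')); save(o,'w1.png')
s=o['state']; print(s['t'],s['tcp_pos'],s['orientation'].round(4),s['joint_positions'].round(1),s['force']); print(np.array(o['tool_from_camera']).round(3))
E
```

```text
0.15 [0.14227151 0.60833979 0.23080772] [[-9.737e-01  2.277e-01 -1.000e-04]
 [ 2.277e-01  9.737e-01 -9.000e-04]
 [-1.000e-04 -9.000e-04 -1.000e+00]] [-79.2  23.9  -0.6  92.5   0.3  63.6  -3. ] [ 0.94241484 -0.36344703  0.77141384]
[[-0.    -0.96  -0.28   0.071]
 [ 1.    -0.     0.001 -0.001]
 [-0.001 -0.28   0.96  -0.142]
 [ 0.     0.     0.     1.   ]]
```

View pics/w1.png

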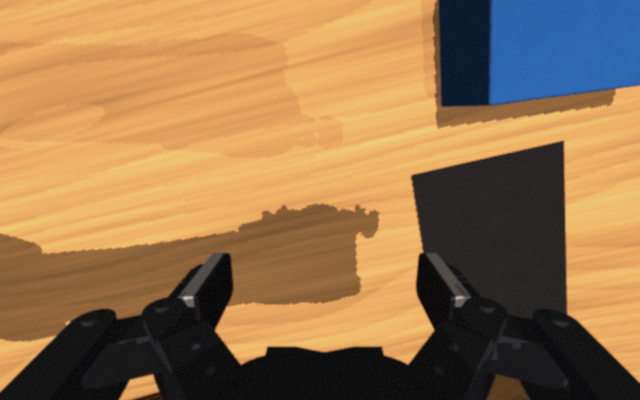

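The move call was refused because every row needs all five keys, so this is only the start view: the fingertips are at (210,280) and (440,280), with bench behind. I'll resend with full rows.

apply_moves([
  {"tx":-25,"ty":-15,"tz":0,"turn":0,"fingers":100},
  {"tx":-44,"ty":-27,"tz":0,"turn":0,"fingers":100},
  {"tx":-44,"ty":-27,"tz":0,"turn":0,"fingers":100},
  {"tx":-44,"ty":-27,"tz":0,"turn":0,"fingers":100},
  {"tx":-44,"ty":-27,"tz":0,"turn":0,"fingers":100},
  {"tx":-44,"ty":-27,"tz":0,"turn":0,"fingers":100},
  {"tx":-44,"ty":-27,"tz":0,"turn":0,"fingers":100},
  {"tx":-44,"ty":-27,"tz":0,"turn":0,"fingers":100},
  {"tx":-44,"ty":-27,"tz":0,"turn":0,"fingers":100},
  {"tx":-44,"ty":-27,"tz":0,"turn":0,"fingers":100},
  {"tx":-44,"ty":-27,"tz":0,"turn":0,"fingers":100},
  {"tx":-40,"ty":-27,"tz":0,"turn":0,"fingers":100},
])

```text
t: 1.4
tcp_pos: [0.5528, 0.1994, 0.2314]
orientation: [[-0.974, 0.228, 0.0], [0.228, 0.974, -0.0], [-0.0, -0.0, -1.0]]
force: [0.6, 1.0, -1.0]
width: 0.0855
```

apply_moves([
  {"tx":0,"ty":0,"tz":0,"turn":8.5,"fingers":100},
  {"tx":0,"ty":0,"tz":0,"turn":8.5,"fingers":100},
  {"tx":0,"ty":0,"tz":0,"turn":8.5,"fingers":100},
  {"tx":0,"ty":0,"tz":0,"turn":8.5,"fingers":100},
  {"tx":0,"ty":0,"tz":0,"turn":8.5,"fingers":100},
  {"tx":0,"ty":0,"tz":0,"turn":8.5,"fingers":100},
  {"tx":0,"ty":0,"tz":0,"turn":8.5,"fingers":100},
  {"tx":0,"ty":0,"tz":0,"turn":8.5,"fingers":100},
  {"tx":0,"ty":0,"tz":0,"turn":8.5,"fingers":100},
  {"tx":0,"ty":0,"tz":0,"turn":8.5,"fingers":100},
  {"tx":0,"ty":0,"tz":0,"turn":8.4,"fingers":100},
  {"tx":0,"ty":0,"tz":0,"turn":0,"fingers":100},
])

```text
t: 2.6
tcp_pos: [0.5513, 0.2013, 0.2311]
orientation: [[0.288, 0.958, -0.0], [0.958, -0.288, -0.0], [-0.0, -0.0, -1.0]]
force: [0.3, 1.0, -0.5]
width: 0.0852
```

```bash
python3 - <<'E'
from h import *
import pickle
o=snap('wrist'); pickle.dump(o,open('w2.pkl','wb')); save(o,'w2.png')
s=o['state']; print(s['t'],s['tcp_pos'],s['orientation'].round(4),s['joint_positions'].round(1),s['force'])
E
```

```text
2.6 [0.55133924 0.20129271 0.231141  ] [[ 2.876e-01  9.577e-01 -2.000e-04]
 [ 9.577e-01 -2.876e-01 -4.000e-04]
 [-5.000e-04 -1.000e-04 -1.000e+00]] [-48.5  22.5  32.8  99.  -13.5  62.5 -28.1] [ 0.343605   1.0383547 -0.5192629]
```

View pics/w2.png

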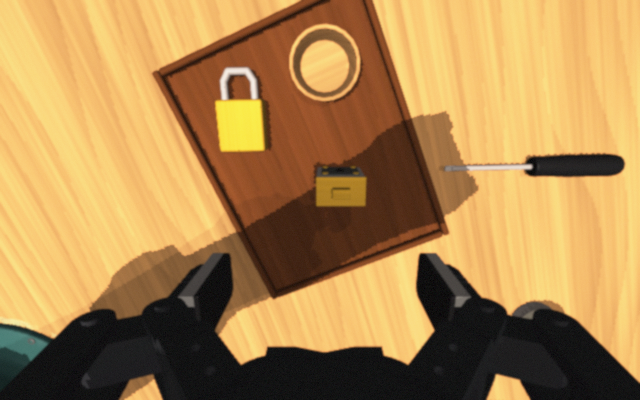

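The wrist view shows the lock's brass top at about (341,192). The dark cover and rivets are on the far side at (340,170), so the back faces the board as needed. I'll compute the correction from here.

```bash
cat >> h.py <<'E'
def toprect(o,x0,x1,y0,y1,z,lo=(20,120,60)):
    hsv=cv2.cvtColor(o['img'],cv2.COLOR_RGB2HSV); m=cv2.inRange(hsv,lo,(35,255,255)); k=np.zeros_like(m);k[y0:y1,x0:x1]=m[y0:y1,x0:x1]
    c=max(cv2.findContours(k,0,2)[0],key=cv2.contourArea)
    P=np.array([onz(o,u,v,z)[:2] for u,v in c[:,0]])*1000
    return c,cv2.minAreaRect(P.astype(np.float32))
E
python3 - <<'E'
from h import *
import pickle
o=pickle.load(open('w2.pkl','rb'))
c,r=toprect(o,300,385,150,225,.068); print(cv2.boundingRect(c),r,cv2.boxPoints(r))
R=o['state']['orientation'];d=np.array([r[0][0]/1000,r[0][1]/1000,0])-o['state']['tcp_pos']
print((R.T@d*1000).round(1))
# tool yaw
print(np.degrees(np.arctan2(R[1,1],R[0,1])))
E
```

```text
(317, 177, 49, 29) ((564.6912841796875, 188.87216186523438), (29.14655876159668, 48.0155143737793), 73.29422760009766) [[537.5076  181.81517]
 [583.4965  168.01277]
 [591.87494 195.92915]
 [545.88605 209.73155]]
[ -8.   16.4 231.1]
-16.714848884878222
```

apply_moves([
  {"tx":-8,"ty":16.4,"tz":0,"turn":0,"fingers":100},
  {"tx":0,"ty":0,"tz":20,"turn":0,"fingers":100},
  {"tx":0,"ty":0,"tz":30,"turn":0,"fingers":100},
  {"tx":0,"ty":0,"tz":30,"turn":0,"fingers":100},
  {"tx":0,"ty":0,"tz":30,"turn":0,"fingers":100},
  {"tx":0,"ty":0,"tz":30,"turn":0,"fingers":100},
  {"tx":0,"ty":0,"tz":20,"turn":0,"fingers":100},
  {"tx":0,"ty":0,"tz":15,"turn":0,"fingers":100},
  {"tx":0,"ty":0,"tz":15,"turn":0,"fingers":100},
  {"tx":0,"ty":0,"tz":10,"turn":0,"fingers":100},
  {"tx":0,"ty":0,"tz":0,"turn":0,"fingers":100},
  {"tx":0,"ty":0,"tz":0,"turn":0,"fingers":100},
])

```text
t: 3.85
tcp_pos: [0.5653, 0.1888, 0.0318]
orientation: [[0.285, 0.959, 0.001], [0.959, -0.285, 0.0], [0.0, 0.001, -1.0]]
force: [0.2, 0.5, 0.4]
width: 0.0853
```

apply_moves([
  {"tx":0,"ty":0,"tz":0,"turn":0,"fingers":60},
  {"tx":0,"ty":0,"tz":0,"turn":0,"fingers":45},
  {"tx":0,"ty":0,"tz":0,"turn":0,"fingers":45},
  {"tx":0,"ty":0,"tz":0,"turn":0,"fingers":40},
  {"tx":0,"ty":0,"tz":0,"turn":0,"fingers":30},
  {"tx":0,"ty":0,"tz":0,"turn":0,"fingers":20},
  {"tx":0,"ty":0,"tz":0,"turn":0,"fingers":20},
  {"tx":0,"ty":0,"tz":0,"turn":0,"fingers":20},
], squeeze=60)

```text
t: 4.65
tcp_pos: [0.5652, 0.189, 0.0321]
orientation: [[0.285, 0.959, 0.001], [0.959, -0.285, 0.001], [0.001, 0.001, -1.0]]
force: [-1.6, 0.0, 7.4]
width: 0.0495
```

Gripped at 49.5 mm wide, as expected. I'll lift, fly over the board with the lock held high, and look at its top edge.

apply_moves([
  {"tx":0,"ty":0,"tz":-5,"turn":0,"fingers":20},
  {"tx":0,"ty":0,"tz":-10,"turn":0,"fingers":20},
  {"tx":0,"ty":0,"tz":-20,"turn":0,"fingers":20},
  {"tx":0,"ty":0,"tz":-30,"turn":0,"fingers":20},
  {"tx":0,"ty":0,"tz":-35,"turn":0,"fingers":20},
  {"tx":0,"ty":0,"tz":-35,"turn":0,"fingers":20},
  {"tx":0,"ty":0,"tz":-35,"turn":0,"fingers":20},
  {"tx":0,"ty":0,"tz":-35,"turn":0,"fingers":20},
  {"tx":0,"ty":0,"tz":-35,"turn":0,"fingers":20},
  {"tx":0,"ty":0,"tz":-25,"turn":0,"fingers":20},
  {"tx":0,"ty":0,"tz":-13,"turn":0,"fingers":20},
  {"tx":0,"ty":0,"tz":0,"turn":0,"fingers":20},
], squeeze=80)

```text
t: 5.85
tcp_pos: [0.5652, 0.1888, 0.3108]
orientation: [[0.285, 0.958, 0.002], [0.958, -0.285, 0.001], [0.002, 0.002, -1.0]]
force: [0.5, 0.6, -3.4]
width: 0.049
```

apply_moves([
  {"tx":-20,"ty":6,"tz":0,"turn":0,"fingers":20},
  {"tx":-40,"ty":13,"tz":0,"turn":0,"fingers":20},
  {"tx":-40,"ty":13,"tz":0,"turn":0,"fingers":20},
  {"tx":-40,"ty":13,"tz":0,"turn":0,"fingers":20},
  {"tx":-40,"ty":13,"tz":0,"turn":0,"fingers":20},
  {"tx":-40,"ty":13,"tz":0,"turn":0,"fingers":20},
  {"tx":-40,"ty":13,"tz":0,"turn":0,"fingers":20},
  {"tx":-40,"ty":13,"tz":0,"turn":0,"fingers":20},
  {"tx":-40,"ty":13,"tz":0,"turn":0,"fingers":20},
  {"tx":-40,"ty":13,"tz":0,"turn":0,"fingers":20},
  {"tx":-35,"ty":11,"tz":0,"turn":0,"fingers":20},
  {"tx":-18,"ty":5,"tz":0,"turn":0,"fingers":20},
])

```text
t: 7.05
tcp_pos: [0.5732, -0.2692, 0.3075]
orientation: [[0.288, 0.957, -0.003], [0.957, -0.288, -0.001], [-0.001, -0.002, -1.0]]
force: [-0.9, 0.5, -2.6]
width: 0.0489
```

apply_moves([
  {"tx":0,"ty":0,"tz":0,"turn":-4.8,"fingers":20},
  {"tx":0,"ty":0,"tz":0,"turn":-6,"fingers":20},
  {"tx":0,"ty":0,"tz":0,"turn":-6,"fingers":20},
  {"tx":0,"ty":0,"tz":0,"turn":-6,"fingers":20},
  {"tx":0,"ty":0,"tz":0,"turn":0,"fingers":20},
  {"tx":0,"ty":0,"tz":0,"turn":0,"fingers":20},
  {"tx":0,"ty":0,"tz":0,"turn":0,"fingers":20},
])

```text
t: 7.75
tcp_pos: [0.5745, -0.2658, 0.3087]
orientation: [[-0.106, 0.994, -0.001], [0.994, 0.106, 0.0], [0.0, -0.001, -1.0]]
force: [-0.1, 0.5, -3.5]
width: 0.0491
```

```bash
python3 - <<'E'
from h import *
import pickle
o=snap('wrist'); pickle.dump(o,open('w3.pkl','wb')); save(o,'w3.png')
s=o['state']; print(s['t'],s['tcp_pos'],s['orientation'].round(4),s['joint_positions'].round(1),s['force'],s['width'])
E
```

```text
7.75 [ 0.57451753 -0.26576869  0.30874563] [[-1.060e-01  9.944e-01 -8.000e-04]
 [ 9.944e-01  1.060e-01  1.000e-04]
 [ 2.000e-04 -8.000e-04 -1.000e+00]] [ -4.9  24.8  37.6  86.8 -15.5  73.7  40.6] [-0.1175678   0.46228776 -3.46587769] 0.04911532482419134
```

View pics/w3.png

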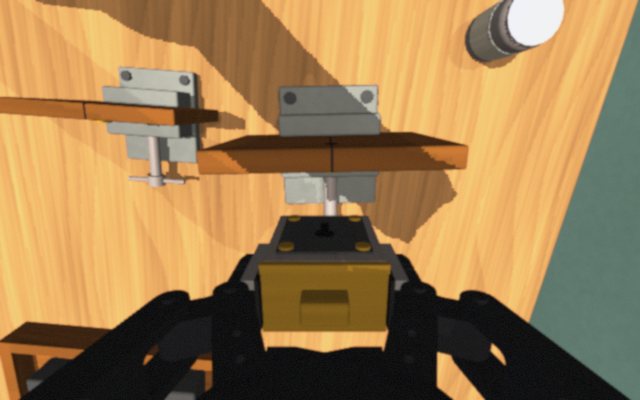

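The wrist view shows the board's bright top edge from (198,160) to (467,157) with the pencil line at (332,155). The held lock's brass top is at (325,297), straight between the fingers. I'll fit the edges.

```bash
python3 - <<'E'
from h import *
import pickle
o=pickle.load(open('w3.pkl','rb')); im=o['img']; v=im[...,0].astype(float)
for u in (230,260,300,360,400,440): print(u,im[132:178:2,u,0])
up=[];lo=[]
sm=cv2.GaussianBlur(v,(3,1),0)
for u in range(212,455):
    if 318<u<345: continue
    g=np.diff(sm[:,u]); 
    c=140+np.argmax(g[140:162]); 
    y=np.arange(c-2,c+3); w=np.clip(g[c-2:c+3],0,None); up.append((u,(y*w).sum()/w.sum()+.5))
def fit(p):
    p=np.array(p); a=np.polyfit(*p.T,1)
    for _ in range(5):
        r=p[:,1]-np.polyval(a,p[:,0]); k=abs(r)<1.; a=np.polyfit(*p[k].T,1)
    return a,k.mean(),r[k].std()
a,k,s=fit(up); print('upper',a,k,s)
P=[onz(o,u,np.polyval(a,u),.2) for u in (215,450)]; d=P[1]-P[0]
print('inner edge',np.round(P,4),'yaw',np.degrees(np.arctan2(d[1],d[0])))
# pencil column: darkest along strip
g=cv2.cvtColor(im,cv2.COLOR_RGB2GRAY).astype(float)
pts=[]
for du in range(2,20,2):
    row=lambda u:int(round(np.polyval(a,u)))+du
    x=np.arange(320,346); y=np.array([g[row(u),u] for u in x]); w=np.clip(np.median(y)-8-y,0,None); pts.append(((x*w).sum()/max(w.sum(),1e-9),row(332),y.min().round(),np.median(y)))
print(np.round(pts,1).tolist())
# ends
e0=[];
for du in (5,8,11):
    y=np.array([sm[int(round(np.polyval(a,u)))+du,u] for u in range(180,490)]); print(np.round(y[10:35]),np.round(y[275:300]))
c,r=toprect(o,240,410,255,340,o['state']['tcp_pos'][2]+.0359); R=o['state']['orientation']
b=cv2.boxPoints(r)/1000-o['state']['tcp_pos'][:2]; print(cv2.boundingRect(c),r,(np.c_[b,np.zeros(4)]@R*1000).round(1))
E
```

```text
230 [242 241 241 238 161  70  69  64  58  83 104 109 123 190 204 208 207 203
 192 179 168 195 231]
260 [241 206  72  59  57  56  59  57  58  90 106 109 110 114 114 113 114 111
 111 110 118 219 228]
300 [106  95  62  54  56  58  57  53  70  99 106 110 112 112 115 116 113 113
 112 107 135 182 166]
360 [109  81  56  58  58  58  56  59  88 103 107 108 110 111 112 113 113 112
 109 100 102 101  97]
400 [130  64  57  57  57  57  55  67  96 103 103 106 104 105 106 109 108 107
 107 116 153 156 153]
440 [244 245 243 201  73  63  73 152 198 205 204 199 193 187 154 106 107 105
 101 123 145 143 145]
upper [-2.09284296e-02  1.54895886e+02] 0.9354838709677419 0.15321762986998413
inner edge [[ 0.4829 -0.2355  0.2   ]
 [ 0.6688 -0.2118  0.2   ]] yaw 7.2808966662950505
[[331.5, 150.0, 40.0, 68.5], [331.6, 152.0, 43.0, 72.0], [331.5, 154.0, 44.0, 74.0], [331.6, 156.0, 42.0, 75.0], [331.6, 158.0, 44.0, 76.0], [331.5, 160.0, 45.0, 77.0], [331.7, 162.0, 45.0, 77.0], [331.6, 164.0, 44.0, 75.5], [331.6, 166.0, 43.0, 75.5]]
[179. 178. 176. 176. 172. 164. 164. 172. 181. 184. 185. 186. 185. 184.
 184. 185. 185
[... 190 characters left out ...]
. 171. 161. 156. 163. 177. 185. 188. 188. 188. 188.
 188. 188. 187. 187. 188. 188. 188. 188. 188. 188. 188.] [202. 202. 202. 202. 202. 202. 201. 200. 200. 200. 198. 199. 210. 227.
 240. 244. 244. 244. 244. 244. 244. 244. 244. 244. 244.]
[178. 176. 175. 174. 173. 168. 162. 164. 176. 185. 188. 188. 188. 188.
 188. 187. 187. 187. 187. 187. 187. 188. 188. 187. 187.] [198. 197. 197. 198. 199. 199. 198. 198. 198. 196. 194. 198. 214. 232.
 242. 244. 244. 244. 244. 244. 244. 244. 244. 244. 244.]
(259, 262, 132, 69) ((574.0764770507812, -265.11968994140625), (49.579402923583984, 30.19611358642578), 6.115418910980225) [[ 15.8 -25.2   0. ]
 [-14.4 -25.2   0. ]
 [-14.4  24.4  -0. ]
 [ 15.8  24.4  -0. ]]
```

```bash
python3 - <<'E'
from h import *
import pickle
o=pickle.load(open('w3.pkl','rb')); M=onz(o,331.6,147.96+.0,.2); print('M',M)
t=pickle.load(open('top.pkl','rb')); v=cv2.cvtColor(t['img'],cv2.COLOR_RGB2HSV)[...,2].astype(float)
p=[]
for r in range(160,238):
    x0=int(419+(r-153)*11/90); g=np.diff(v[r]); c=x0-5+np.argmax(g[x0-5:x0+6]); w=np.clip(g[c-2:c+3],0,None); p.append((r,(np.arange(c-2,c+3)*w).sum()/w.sum()+.5))
p=np.array(p); a=np.polyfit(*p.T,1)
for _ in range(6):
    e=p[:,1]-np.polyval(a,p[:,0]); k=abs(e)<.8; a=np.polyfit(*p[k].T,1)
P=[onz(t,np.polyval(a,r),r,.2) for r in (235,162)]; d=P[1]-P[0]; print('top yaw',np.degrees(np.arctan2(d[1],d[0])),k.mean(),e[k].std(),np.round(P,4))
print('top y at M.x', np.interp(M[0],[P[0][0],P[1][0]],[P[0][1],P[1][1]]))
yaw=np.radians(7.28); n=np.array([-np.sin(yaw),np.cos(yaw),0]); x=np.array([n[1],-n[0],0])
for gap in (45,0):
    T=M+n*(.0143+gap/1000)+x*.0004; T[2]=.1641; print(gap,'TCP',T.round(4))
    s=manip.read_state(); dd=T-s['tcp_pos']; print('along tool after turn', (dd@n*1000).round(1),(dd@x*1000).round(1),-dd[2]*1000)
E
```

```text
M [ 0.57538222 -0.22371687  0.2       ]
top yaw 7.343832583952342 1.0 0.10695332362085466 [[ 0.4872 -0.235   0.2   ]
 [ 0.659  -0.2128  0.2   ]]
top y at M.x -0.2235955292906586
45 TCP [ 0.5683 -0.1648  0.1641]
along tool after turn 100.9 6.5 144.80459081112326
0 TCP [ 0.574  -0.2095  0.1641]
along tool after turn 55.9 6.5 144.80459081112326
```

apply_moves([
  {"tx":0,"ty":0,"tz":0,"turn":-1.2,"fingers":20},
  {"tx":15,"ty":1.5,"tz":0,"turn":0,"fingers":20},
  {"tx":30,"ty":2,"tz":0,"turn":0,"fingers":20},
  {"tx":30,"ty":2,"tz":0,"turn":0,"fingers":20},
  {"tx":26,"ty":1,"tz":0,"turn":0,"fingers":20},
  {"tx":0,"ty":0,"tz":15,"turn":0,"fingers":20},
  {"tx":0,"ty":0,"tz":30,"turn":0,"fingers":20},
  {"tx":0,"ty":0,"tz":35,"turn":0,"fingers":20},
  {"tx":0,"ty":0,"tz":35,"turn":0,"fingers":20},
  {"tx":0,"ty":0,"tz":20,"turn":0,"fingers":20},
  {"tx":0,"ty":0,"tz":9.6,"turn":0,"fingers":20},
  {"tx":0,"ty":0,"tz":0,"turn":0,"fingers":20},
])

```text
t: 9.0
tcp_pos: [0.5676, -0.1647, 0.1639]
orientation: [[-0.129, 0.992, -0.002], [0.992, 0.129, -0.0], [0.0, -0.002, -1.0]]
force: [0.4, -0.4, -2.8]
width: 0.0488
```

apply_moves([
  {"tx":0,"ty":0,"tz":0,"turn":0,"fingers":20},
  {"tx":0,"ty":0,"tz":0,"turn":0,"fingers":20},
  {"tx":0,"ty":0,"tz":0,"turn":0,"fingers":20},
  {"tx":0,"ty":0,"tz":0,"turn":0,"fingers":20},
])

```text
t: 9.4
tcp_pos: [0.5683, -0.1649, 0.1653]
orientation: [[-0.129, 0.992, 0.001], [0.992, 0.129, -0.0], [-0.0, 0.001, -1.0]]
force: [0.2, -0.2, -3.3]
width: 0.0488
```

```bash
cat > chk.py <<'E'
from h import *
M=np.array([.5754,-.2237,.2]); yaw=np.radians(7.3); n=np.array([-np.sin(yaw),np.cos(yaw),0]); x=np.array([n[1],-n[0],0])
def chk():
    s=manip.read_state(); R=s['orientation']; d=(s['tcp_pos']-M)*1000
    print('t',s['t'],'gap',round(d@n-14.3,2),'lateral',round(d@x-.4,2),'height',round(d[2]+35.9,2),'toolyaw',np.degrees(np.arctan2(R[1,1],R[0,1])).round(2),'tilt',R[:,2].round(4),'Fn',round(s['force']@n,2),'F',s['force'].round(1),'tq',s['ft_torque'].round(2),'w',s['width'])
if __name__=='__main__': chk()
E
python3 chk.py; python3 chk.py
python3 - <<'E'
from h import *
import pickle
o=snap('wrist'); save(o,'w4.png'); s=snap('side'); pickle.dump((o,s),open('p4.pkl','wb'))
a=o['img']; b=s['img'][200:400,300:520]
cv2.imwrite('pics/v4.png',np.vstack([cv2.resize(a,(448,280)),cv2.resize(b,(448,310),interpolation=2)])[...,::-1])
E
```

```text
t 9.4 gap 44.94 lateral 0.06 height 1.23 toolyaw 7.44 tilt [ 1.e-03 -1.e-04 -1.e+00] Fn -0.24 F [ 0.2 -0.2 -3.3] tq [ 0.01  0.03 -0.03] w 0.048832728832363365
t 9.4 gap 44.94 lateral 0.06 height 1.23 toolyaw 7.44 tilt [ 1.e-03 -1.e-04 -1.e+00] Fn -0.24 F [ 0.2 -0.2 -3.3] tq [ 0.01  0.03 -0.03] w 0.048832728832363365
```

View pics/v4.png

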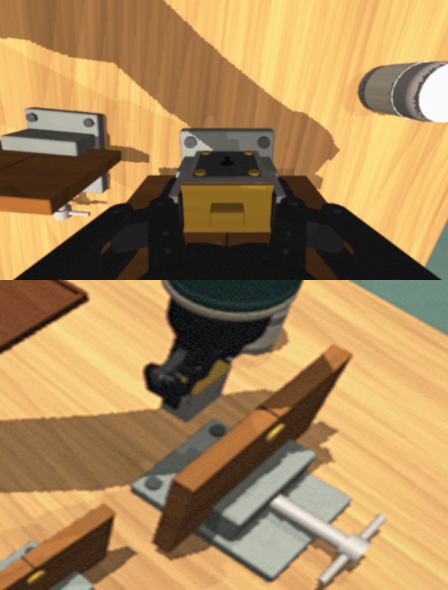

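The wrist view in the upper half shows the lock centred ahead of the pencil line at (227,238), and the side view shows it upright in front of the board. Pose readings seem to vary by about 1 mm, so I'll average several.

```bash
cat > avg.py <<'E'
from chk import *
def avg(N=12):
    L=[]
    for i in range(N):
        optics.snapshot('side'); s=manip.read_state(); R=s['orientation']; d=(s['tcp_pos']-M)*1000
        L.append([d@n-14.3,d@x-.4,d[2]+35.9,np.degrees(np.arctan2(R[1,1],R[0,1])),R[0,2]*57.3,R[1,2]*57.3,s['force']@n,s['force']@x,s['force'][2]])
    L=np.array(L); print(s['t'],'gap lat height yaw tiltx tilty Fn Fx Fz\n',L.mean(0).round(2),'\n',L.std(0).round(2), s['ft_torque'].round(2),s['width'])
if __name__=='__main__': avg()
E
python3 avg.py
```

```text
10.1 gap lat height yaw tiltx tilty Fn Fx Fz
 [ 4.498e+01 -1.900e-01  6.700e-01  7.430e+00  0.000e+00 -1.000e-02
 -9.000e-02  4.000e-02 -3.110e+00] 
 [0.01 0.03 0.07 0.   0.01 0.   0.58 0.41 0.35] [ 0.03 -0.    0.02] 0.049529195808800344
```

apply_moves([
  {"tx":-5,"ty":0.2,"tz":0.7,"turn":0.1,"fingers":20},
  {"tx":-7,"ty":0,"tz":0,"turn":0,"fingers":20},
  {"tx":-7,"ty":0,"tz":0,"turn":0,"fingers":20},
  {"tx":-7,"ty":0,"tz":0,"turn":0,"fingers":20},
  {"tx":-5,"ty":0,"tz":0,"turn":0,"fingers":20},
  {"tx":-4,"ty":0,"tz":0,"turn":0,"fingers":20},
  {"tx":-3,"ty":0,"tz":0,"turn":0,"fingers":20},
  {"tx":-2,"ty":0,"tz":0,"turn":0,"fingers":20},
  {"tx":-1,"ty":0,"tz":0,"turn":0,"fingers":20},
  {"tx":0,"ty":0,"tz":0,"turn":0,"fingers":20},
])

```text
t: 11.1
tcp_pos: [0.5735, -0.2055, 0.164]
orientation: [[-0.128, 0.992, -0.0], [0.992, 0.128, -0.0], [-0.0, -0.0, -1.0]]
force: [-1.1, -1.1, -4.1]
width: 0.049
```

```bash
python3 - <<'E'
from avg import *
avg(10)
import pickle
o=snap('wrist'); pickle.dump(o,open('w5.pkl','wb'))
s=snap('side'); pickle.dump(s,open('s5.pkl','wb'))
b=s['img'][240:340,370:490]
cv2.imwrite('pics/v5.png',np.vstack([o['img'][200:400,120:520],cv2.resize(b,(400,333),interpolation=2)])[...,::-1])
E
```

```text
11.6 gap lat height yaw tiltx tilty Fn Fx Fz
 [ 4.12  0.06 -0.05  7.34  0.   -0.   -0.1   0.05 -3.05] 
 [0.06 0.02 0.01 0.   0.   0.   0.58 0.6  0.4 ] [-0.05  0.02 -0.03] 0.049202262567417214
```

View pics/v5.png

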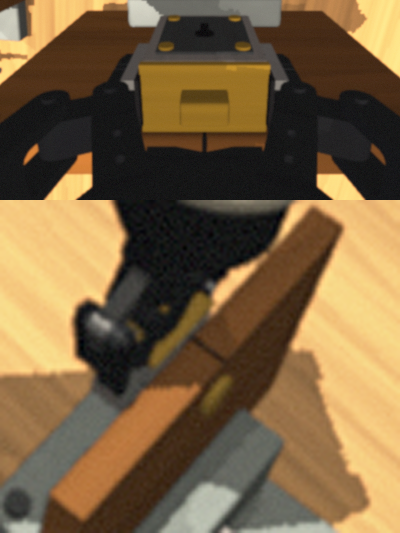

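The wrist crop shows the pencil line at column 205 and the brass plate centred at about 204.5, so the lock is centred. The side crop shows the plate level with the board's top edge. I'm creeping in now.

apply_moves([
  {"tx":-0.5,"ty":0,"tz":0,"turn":0,"fingers":20},
  {"tx":-0.5,"ty":0,"tz":0,"turn":0,"fingers":20},
  {"tx":-0.5,"ty":0,"tz":0,"turn":0,"fingers":20},
  {"tx":-0.5,"ty":0,"tz":0,"turn":0,"fingers":20},
  {"tx":-0.4,"ty":0,"tz":0,"turn":0,"fingers":20},
  {"tx":-0.3,"ty":0,"tz":0,"turn":0,"fingers":20},
  {"tx":0,"ty":0,"tz":0,"turn":0,"fingers":20},
])

```text
t: 12.4
tcp_pos: [0.5738, -0.2079, 0.164]
orientation: [[-0.128, 0.992, -0.0], [0.992, 0.128, 0.0], [0.0, -0.0, -1.0]]
force: [-1.0, 2.9, -2.0]
width: 0.0489
```

apply_moves([
  {"tx":-0.3,"ty":0,"tz":0,"turn":0,"fingers":20},
  {"tx":-0.3,"ty":0,"tz":0,"turn":0,"fingers":20},
  {"tx":0,"ty":0,"tz":0,"turn":0,"fingers":20},
  {"tx":0,"ty":0,"tz":0,"turn":0,"fingers":20},
])

```text
t: 12.8
tcp_pos: [0.5739, -0.2079, 0.164]
orientation: [[-0.128, 0.992, -0.001], [0.992, 0.128, 0.001], [0.001, -0.0, -1.0]]
force: [-2.4, 6.1, 0.8]
width: 0.0488
```

```bash
python3 -c "from avg import *;avg(5)"
```

```text
13.05 gap lat height yaw tiltx tilty Fn Fx Fz
 [ 1.58  0.06 -0.14  7.37 -0.03  0.07  7.5  -1.88  0.07] 
 [0.01 0.01 0.   0.   0.   0.   0.47 0.26 0.6 ] [ 1.34  0.66 -0.14] 0.0490149619053165
```

Contact came at a reading of about 1.6 mm gap, and the push is 7.5 N. A small yaw moment suggests the low-x side is carrying more load. I'll trim the yaw slightly and add a little push.

apply_moves([
  {"tx":0,"ty":0,"tz":0,"turn":0.1,"fingers":20},
  {"tx":-0.1,"ty":0,"tz":0,"turn":0.1,"fingers":20},
  {"tx":-0.1,"ty":0,"tz":0,"turn":0,"fingers":20},
  {"tx":0,"ty":0,"tz":0,"turn":0,"fingers":20},
  {"tx":0,"ty":0,"tz":0,"turn":0,"fingers":20},
])

```text
t: 13.55
tcp_pos: [0.5739, -0.2079, 0.1639]
orientation: [[-0.125, 0.992, -0.001], [0.992, 0.125, 0.001], [0.001, -0.0, -1.0]]
force: [-2.7, 7.7, 0.4]
width: 0.0493
```

```bash
python3 - <<'E'
from avg import *
avg(10)
T=[]
for i in range(8): optics.snapshot('top'); T.append(manip.read_state()['ft_torque'])
print(np.mean(T,0),np.std(T,0))
import pickle
o=snap('wrist'); pickle.dump(o,open('w6.pkl','wb'))
s=snap('side')
b=s['img'][250:320,380:480]
cv2.imwrite('pics/v6.png',np.vstack([o['img'][200:400,120:520],cv2.resize(b,(400,280),interpolation=2)])[...,::-1])
E
```

```text
14.05 gap lat height yaw tiltx tilty Fn Fx Fz
 [ 1.59  0.1  -0.16  7.19 -0.04  0.08  8.25 -2.21  0.55] 
 [0.01 0.02 0.01 0.   0.   0.   0.37 0.47 0.39] [1.49 0.69 0.14] 0.04940886891437032
[1.54413466 0.61677096 0.12388781] [0.02984613 0.02090328 0.04344788]
```

View pics/v6.png

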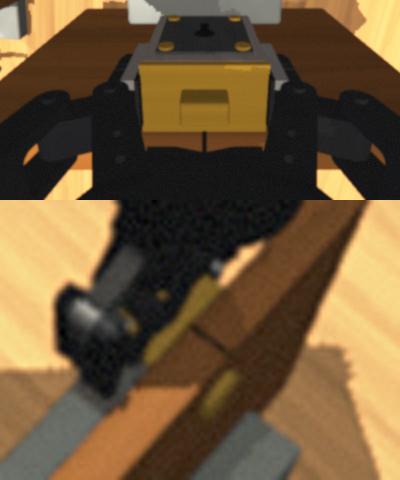

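The wrist crop shows brass and board meeting with no gap, and the pencil line (205) under the plate's middle (204.5). The moment changed sign, so I'll halve that turn, relieve the shear and bring the push to about 10 N.

apply_moves([
  {"tx":0,"ty":-0.1,"tz":-0.2,"turn":-0.1,"fingers":20},
  {"tx":-0.1,"ty":0,"tz":0,"turn":0,"fingers":20},
  {"tx":-0.1,"ty":0,"tz":0,"turn":0,"fingers":20},
  {"tx":-0.1,"ty":0,"tz":0,"turn":0,"fingers":20},
  {"tx":0,"ty":0,"tz":0,"turn":0,"fingers":20},
  {"tx":0,"ty":0,"tz":0,"turn":0,"fingers":20},
  {"tx":0,"ty":0,"tz":0,"turn":0,"fingers":20},
])

```text
t: 15.25
tcp_pos: [0.5738, -0.2079, 0.1639]
orientation: [[-0.127, 0.992, -0.001], [0.992, 0.127, 0.002], [0.002, -0.001, -1.0]]
force: [-1.9, 9.3, -0.9]
width: 0.0492
```

```bash
python3 - <<'E'
from avg import *
avg(10)
T=[]
for i in range(8): optics.snapshot('top'); T.append(manip.read_state()['ft_torque'])
print(np.mean(T,0))
E
```

```text
15.75 gap lat height yaw tiltx tilty Fn Fx Fz
 [ 1.57  0.05 -0.15  7.3  -0.05  0.1   9.34 -1.3  -1.46] 
 [0.02 0.01 0.02 0.   0.   0.   0.49 0.35 0.36] [1.72 0.38 0.03] 0.048945841632520415
[1.68314657 0.41591356 0.01845537]
```

apply_moves([
  {"tx":-0.1,"ty":-0.1,"tz":-0.1,"turn":0,"fingers":20},
  {"tx":-0.1,"ty":0,"tz":0,"turn":0,"fingers":20},
  {"tx":0,"ty":0,"tz":0,"turn":0,"fingers":20},
  {"tx":0,"ty":0,"tz":0,"turn":0,"fingers":20},
  {"tx":0,"ty":0,"tz":0,"turn":0,"fingers":20},
  {"tx":0,"ty":0,"tz":0,"turn":0,"fingers":20},
  {"tx":0,"ty":0,"tz":0,"turn":0,"fingers":20},
  {"tx":0,"ty":0,"tz":0,"turn":0,"fingers":20},
  {"tx":0,"ty":0,"tz":0,"turn":0,"fingers":20},
  {"tx":0,"ty":0,"tz":0,"turn":0,"fingers":20},
  {"tx":0,"ty":0,"tz":0,"turn":0,"fingers":20},
  {"tx":0,"ty":0,"tz":0,"turn":0,"fingers":20},
])

```text
t: 17.35
tcp_pos: [0.5738, -0.2079, 0.164]
orientation: [[-0.127, 0.992, -0.001], [0.992, 0.127, 0.002], [0.002, -0.001, -1.0]]
force: [-1.9, 9.5, -2.2]
width: 0.0488
```

apply_moves([
  {"tx":0,"ty":0,"tz":0,"turn":0,"fingers":20},
  {"tx":0,"ty":0,"tz":0,"turn":0,"fingers":20},
  {"tx":0,"ty":0,"tz":0,"turn":0,"fingers":20},
  {"tx":0,"ty":0,"tz":0,"turn":0,"fingers":20},
  {"tx":0,"ty":0,"tz":0,"turn":0,"fingers":20},
  {"tx":0,"ty":0,"tz":0,"turn":0,"fingers":20},
  {"tx":0,"ty":0,"tz":0,"turn":0,"fingers":20},
  {"tx":0,"ty":0,"tz":0,"turn":0,"fingers":20},
  {"tx":0,"ty":0,"tz":0,"turn":0,"fingers":20},
  {"tx":0,"ty":0,"tz":0,"turn":0,"fingers":20},
  {"tx":0,"ty":0,"tz":0,"turn":0,"fingers":20},
  {"tx":0,"ty":0,"tz":0,"turn":0,"fingers":20},
])

```text
t: 18.55
tcp_pos: [0.5738, -0.2079, 0.164]
orientation: [[-0.127, 0.992, -0.001], [0.992, 0.127, 0.002], [0.002, -0.001, -1.0]]
force: [-1.3, 9.5, -2.9]
width: 0.0488
```

apply_moves([
  {"tx":0,"ty":0,"tz":0,"turn":0,"fingers":20},
  {"tx":0,"ty":0,"tz":0,"turn":0,"fingers":20},
  {"tx":0,"ty":0,"tz":0,"turn":0,"fingers":20},
  {"tx":0,"ty":0,"tz":0,"turn":0,"fingers":20},
  {"tx":0,"ty":0,"tz":0,"turn":0,"fingers":20},
  {"tx":0,"ty":0,"tz":0,"turn":0,"fingers":20},
  {"tx":0,"ty":0,"tz":0,"turn":0,"fingers":20},
])

```text
t: 19.25
tcp_pos: [0.5738, -0.2079, 0.164]
orientation: [[-0.127, 0.992, -0.001], [0.992, 0.127, 0.002], [0.002, -0.001, -1.0]]
force: [-1.9, 9.0, -3.5]
width: 0.0487
```

```bash
python3 - <<'E'
from avg import *
avg(10)
o=snap('wrist'); z=o['state']['tcp_pos'][2]+.0359
c,r=toprect(o,240,410,255,340,z); b=cv2.boxPoints(r)/1000-o['state']['tcp_pos'][:2]
print(r,(np.c_[b,np.zeros(4)]@o['state']['orientation']*1000).round(1))
E
```

```text
19.75 gap lat height yaw tiltx tilty Fn Fx Fz
 [ 1.57  0.06 -0.15  7.31 -0.05  0.11 10.05 -0.08 -2.91] 
 [0.01 0.02 0.01 0.   0.   0.   0.39 0.47 0.27] [1.86 0.25 0.04] 0.049208624796114285
((573.3213500976562, -207.5548858642578), (49.7061882019043, 30.7080078125), 6.962124824523926) [[ 15.9 -25.2   0. ]
 [-14.8 -25.4  -0. ]
 [-15.1  24.3  -0. ]
 [ 15.6  24.5   0. ]]
```

```bash
python3 -c "
from workcell import manip
print(manip.job_done())"
```

```text
the job is handed in; nothing more can be done
None
```

I took the lock from the tray and handed the job in at about 20 s, still holding it and pressing it against the larger board.

**Last checks, after about 3.5 s of steady pressing:**

| Check | Reading |
|---|---|
| Push normal to the board | 10.05 N ± 0.4 |
| Sideways force along the board | about 0 N |
| Yaw of the lock | 7.31°, against 7.28° and 7.34° measured for the board in two views |
| Tilt | about 0.1° |
| Centring | 0.1 mm off the pencil line |
| Top plate height | about 0.15 mm below the board's top edge |

The top-plate height comes from the arm's readings, not from a direct sight of the edge.

**What disagreed:**
- **Contact point:** the lock touched the board 1.6 mm earlier than the cameras predicted. That is within their 2 mm calibration, so I set the final position by force.
- **Grip:** the last picture put the lock about 0.5 mm and 0.35° different from the earlier look. That is about one pixel, so it is either picture noise or a very small slip.

I did not move the padlock, bowl, screwdriver or oil can. I viewed eight pictures. The first two moves were refused because some values were left out, and nothing moved.

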